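# Set and lock the length stop of a candy-bar cutter

### The arm

A 7-joint arm with a two-finger parallel gripper is mounted at the origin on the work surface. World frame = base frame: x ahead of the robot, y to its left, z up, the work surface at z = 0. Lengths are in mm, angles in rad, forces in N, time in s.
With the tool pointing down it reaches from about 425 to 1025 mm from the base axis. Payload 9.4 kg.
Tool frame: the origin (TCP) lies midway between the tips of the shut fingers; the grasp point (between the pads) lies robot.grip_point_offset behind it (robot.grip_point_offset is the distance from the TCP to the grasp point, in mm); y points along the fingers, x is the direction in which the jaws open and shut, and the axes are right-handed (so a half turn about y gives the same grasp; the last joint's range is limited). The gripper opens to 93 mm and grips with 3 to 60 N. Pads are 15 mm wide; open, the fingers measure 128 mm over their backs; the gripper's body (75 mm by 188 mm) begins 65 mm behind the grasp point.
Start: joints at [-1.359, 0.599, -0.003, 1.599, 0.002, 0.943, -0.08], TCP at [206.486, 694.973, 218.618] pointing down, gripper open.
Joint ranges: [-2.57, 2.57], [-0.35, 1.97], [-1.29, 1.29], [0.11, 2.56], [-1.05, 4.19], [0.11, 1.86], [-2.63, 2.63]. Speed limits (rad/s): [2.22, 2.22, 3.01, 3.01, 3.14, 3.14, 3.14].

### API

Orientations are given as a unit quaternion [x, y, z, w].
In Python, from station import robot gives the robot as it stands.
- The arm moves only by the shell command python3 -m pendant 'ROWS'. ROWS is JSON, one flat list of numbers, 5 for each row, row after row: the shift along the tool's x, y, z as a fraction of full scale, then the turn about the tool's y as a fraction of full scale, then the closure in counts, from 0 (fully open) to 255 (shut). In form: [dx, dy, dz, roll, jaw, dx, dy, dz, roll, jaw, ...]. A call has 1 to 12 rows; each row is the pose to reach, as a shift and turn from the pose measured when the call began, along the tool's axes at that moment; what a row does not reach only later rows make up. Full scale, the value 1, is 0.5 m for a shift and 1.5 rad for a turn. A row lasts 1/8 s, in which the tool goes at most 62.5 mm and 10.7 degrees, less where a joint would pass 70% of its speed; a pose out of reach is approached as far as the arm can. A call with a number of a shift or a turn outside -1 to 1 is refused whole. A call with a gripper value outside its range is refused whole. The fingers move at their own pace and stop on an object; the grip force is fixed at half the most. Time passes only in rows, so rows that repeat a pose let the fingers close. It gives the time, the measured TCP pose, the force and the opening at its end, in the units of the state.
- robot.state(): the state, without advancing time (a new reading comes with each control period).
- robot.capture(name): name is "side" or "top"; returns a dict with "img" (480x640x3 uint8, red, green, blue), "K" (3x3 intrinsics, pixels), "dist_coeffs" ([k1, k2, p1, p2, k3] as OpenCV has them; the pictures are not rectified), "extrinsics" (4x4, takes a point from camera to world coordinates). Camera axes: x right, y down, z forward; pixel columns grow to the right and rows downward; lengths in mm; the calibration is good to about 2 mm. A picture is of the moment at which its call begins. There is no depth.
- robot.finish_job(): hands the job in, once; it reports no verdict.
Trained networks look in the newest picture that a camera, given by its name, has taken for a name from the list of things; names that differ only in an ending like _2 or _b are one class to them, and where a whole thing is asked for, a point or a joint stands for the part that bears it (a point fixed in the world has none). Each returns a list of dicts, best first, with "confidence" (0 to 1); they miss things now and then, are a little off and sometimes report something else, mostly with a low value. They report only what shows in the picture. A call takes as long as a camera call. They do not tell look-alikes from the thing itself.
- robot.recognise(camera, target): "xy" ([column, row] as shares, 0 to 1, of the picture: columns of its width, rows of its height, amid what is visible of it).
- robot.masks_of(camera, target): "region" (480x640 bool, what is visible of it) and "xy" ([column, row] as shares, 0 to 1, of the picture: columns of its width, rows of its height, amid what is visible of it).
- robot.landmark_of(camera, target): "xy" ([column, row] as shares, 0 to 1, of the picture: columns of its width, rows of its height: a listed point, or the origin of a listed thing).
The state is a dict: "clock": time; "q": joint angles; "joint_vel": joint speeds; "tau": joint torques, N m; "tcp_pos": TCP position; "eef_rot": TCP orientation; "force": force on the tool from outside, world axes, zero at the start; "moment": the same for the moment, N m; "opening": finger opening in mm.
Only numpy, scipy, OpenCV 4.12 (cv2) and the standard library are available. Lean on these libraries where they do the work, as an engineer would, in place of code of your own. Each camera call takes 0.05 s, during which the arm holds its last target. There are 200 camera calls.

### The job

Set the cutting length on the candy-bar cutter: slide the steel length stop along its slot until its upright face, the one towards the knife, is level with the nose of the brass marker on the scale. Then turn the black clamp lever clockwise (seen from above) until it is firmly tight, without overtightening it, so that the stop stays locked and square at the mark. Leave the spare roller, the jar and the mould where they are.

Things in the scene. Friction and masses are not known exactly. Their poses are not given: they have to be found in the camera images.
- bed: Fixed white-enamelled bed of the cutter, 460 x 150 mm, top face 32 mm above the table. Origin on the table, below the axis of the slot; z up. Its y axis is the sliding direction and points to the closed knife (blade and grey arm, 180 to 215 mm along +y, up to 110 mm above the table, handle towards -x); x points to the scale edge. The bolts stand on its y axis: a low guide screw at y = -30 mm (head 14 mm above the bed) and the clamp at y = -85 mm.
- stop: Length stop, a loose steel angle of 0.8 kg, gripped by its upright: 8 mm thick (along y), 84 mm wide (along x), 60 mm high. Behind it (-y) lies a foot 60 mm wide, 192 mm long, 6 mm thick, with a lengthwise slot over guide screw and clamp stud (1.5 mm play at each side). Origin: bottom edge of the upright's knife-side face, at mid-width, on the bed; axes as the bed's. It starts short of the mark, slack, and slides on to +y.
- stop_face (a point): Centre of the knife-side (+y) face of the stop's upright, 30 mm above the bed; the upright's mid-thickness is 4 mm behind it (-y), its top 30 mm above it. Nothing else stands higher than 14 mm above the bed within 60 mm of it.
- marker: Small fixed brass rider, 16 x 29 mm, 13 mm high, on the scale strip along the bed's far (+x) edge; its pointed nose with a black line points to the stop. Origin on the slot's axis, at bed height, exactly level (along y) with the nose, which itself is 46 mm out along +x; axes as the bed's. The stop's face belongs at y = 0 of this frame.
- lever: Black hand lever of the clamp; its flange bears on the stop's foot. Origin on its vertical axis, near bed height; x points along the handle. Clockwise from above (falling yaw) tightens, and it stays where it is left. How far it must turn differs each time (0.5 to 1.9 rad): it runs almost free until the flange bears, then stiffens steadily, by 2 to 4 N at the handle point for every 0.1 rad.
- lever_handle (a point): Middle of the lever's straight round handle (13 mm thick), 70 mm out from the axis, 48 to 52 mm above the bed. The handle runs from 28 to 85 mm out, rising by 10 degrees, and ends in a 17 mm ball; the space beside and below it is free. Pushed here, level and square to the handle, it turns free at 1 to 2 N and is firmly tight at about 10 N; under 8 N is too slack, over 13 N overtightened.
- roller: Spare steel candy roller lying on the table beyond the bed: 42 mm thick, 110 mm long, on a shaft of 170 mm along its y. Origin under its centre. Not to be moved.
- jar: Closed glass jar standing on the table beyond the bed, 60 mm wide, 75 mm high. Origin under its centre. Not to be moved.
- mould: Flat off-white lollipop mould with two round hollows on the table, 110 x 190 mm, 22 mm high. Origin under its centre. Not to be moved.
There are look-alikes about, which are no part of the job. What is shaped like the stop but pink is not meant.

How it is judged:
By the outcome, as a careful person would: the job done as asked, in the order asked, and still so for the second after the job is handed in, with the robot touching nothing.
It also fails if it takes over 67 s, if anything falls off the work surface, if the arm or the gripper's body presses on something with over 40 N, if the wrist force passes 120 N, or if a joint passes its speed limit or range.

## Working session

There is one attempt and no reset: what is moved stays moved. The work goes in short steps, Python scripts to look and compute and a shell command to move; the robot and the scene stay as the last step left them, time stands still between calls to the robot, and variables do not carry over. Pictures are saved under pics/ and viewed, about 8 in all and at most 12, crops included, and the job is handed in when it is done.

```bash
ls; mkdir -p pics; python3 - <<'E'
from station import robot
import cv2,numpy as np
s=robot.state(); print({k:np.round(v,3).tolist() for k,v in s.items()}, robot.grip_point_offset)
for c in("side","top"):
    r=robot.capture(c); cv2.imwrite(f"pics/{c}0.png",r["img"][:,:,::-1])
    print(c,np.round(r["K"],1).tolist(),r["dist_coeffs"],np.round(r["extrinsics"],3).tolist())
    for t in("stop","stop_face","marker","lever","lever_handle","bed","roller","jar","mould"):
        print(t,[(np.round(np.array(d["xy"])*[640,480],1).tolist(),round(d["confidence"],2)) for d in robot.landmark_of(c,t)])
E
```

```text
pics
{'clock': 0.0, 'q': [-1.359, 0.6, -0.003, 1.6, 0.002, 0.943, -0.08], 'joint_vel': [-0.001, -0.0, -0.001, -0.001, 0.0, 0.0, 0.001], 'tau': [0.0, -76.509, 1.498, -25.233, -0.052, 0.017, 0.0], 'tcp_pos': [206.354, 694.52, 217.75], 'eef_rot': [0.567, 0.422, -0.423, -0.566], 'force': [0.133, 0.186, -0.076], 'moment': [0.0, -0.032, -0.002], 'opening': 93.168} 18.8
side [[483.5, 0.0, 308.6], [0.0, 483.5, 242.7], [0.0, 0.0, 1.0]] [-0.0429853  0.         0.         0.         0.       ] [[0.776, -0.344, 0.529, -180.965], [-0.631, -0.411, 0.658, -859.453], [-0.009, -0.844, -0.536, 793.66], [0.0, 0.0, 0.0, 1.0]]
stop [([324.4, 259.5], 0.88), ([176.6, 234.8], 0.78), ([310.8, 329.8], 0.76), ([279.0, 206.3], 0.76)]
stop_face [([306.3, 323.6], 0.95), ([169.7, 230.3], 0.88), ([324.9, 250.1], 0.78), ([271.4, 194.1], 0.71)]
marker []
lever [([348.0, 236.4], 0.66), ([344.9, 281.5], 0.62)]
lever_handle [([372.7, 265.5], 0.54)]
bed [([328.1, 272.8], 0.79)]
roller [([386.6, 265.3], 0.83)]
jar [([346.0, 235.1], 0.76)]
mould [([408.0, 359.6], 0.77)]
top [[494.3, 0.0, 318.0], [0.0, 494.3, 238.7], [0.0, 0.0, 1.0]] [-0.02185946  0.          0.          0.          0.        ] [[0.008, -0.992, 0.126, 375.062], [-1.0, -0.008, -0.001, 12.653], [0.002, -0.126, -0.992, 1196.996], [0.0, 0.0, 0.0, 1.0]]
stop [([169.0, 184.8], 0.97), ([329.8, 227.4], 0.8), ([398.2, 306.3], 0.71), ([140.3, 329.3], 0.56)]
stop_face [([331.4, 223.8], 0.9), ([168.9, 180.6], 0.89), ([399.7, 310.2], 0.56), ([136.4, 330.1], 0.56)]
marker []
lever [([377.7, 234.8], 0.67)]
lever_handle [([398.1, 213.0], 0.62)]
bed [([338.5, 232.2], 0.81)]
roller [([366.2, 164.9], 0.89)]
jar [([295.3, 157.4], 0.67)]
mould []
```

View pics/side0.png

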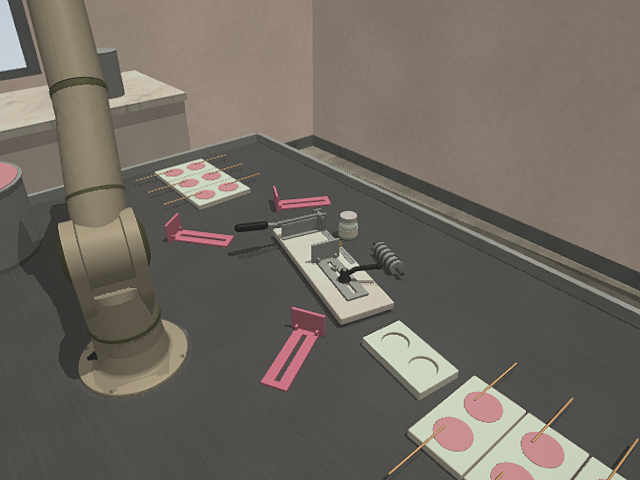

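View pics/top0.png

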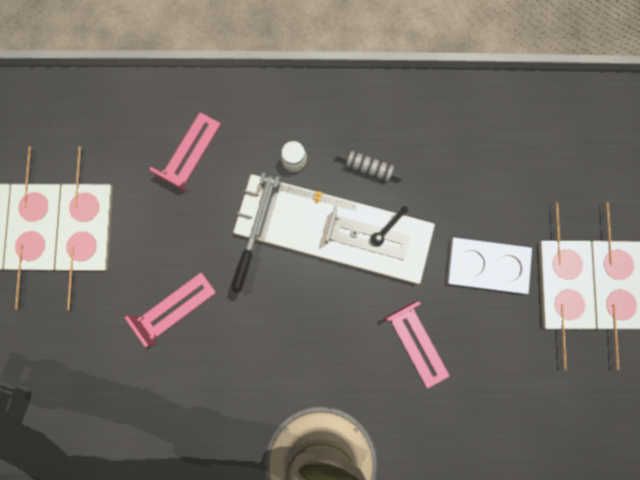

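Candidates for "stop" in the top view are steel (331,226) and three pink look-alikes at (169,184), (140,329) and (398,310). I choose the steel one on the white bed; in the side view it is at (325,250). Next is the close crop to check that.

```bash
cat > h.py <<'E'
import numpy as np,cv2
from station import robot
def und(r,p):
    n=cv2.undistortPoints(np.array([[p]],float),r["K"],np.array(r["dist_coeffs"]))[0,0]
    E=np.array(r["extrinsics"]); d=E[:3,:3]@np.r_[n,1]; return E[:3,3],d/np.linalg.norm(d)
def plane(r,p,z):
    o,d=und(r,p); return o+d*(z-o[2])/d[2]
def tri(r1,p1,r2,p2):
    o1,a=und(r1,p1);o2,b=und(r2,p2)
    t=np.linalg.lstsq(np.c_[a,-b],o2-o1,rcond=None)[0]
    A,B=o1+t[0]*a,o2+t[1]*b; return (A+B)/2,np.linalg.norm(A-B)
def proj(r,P):
    E=np.linalg.inv(np.array(r["extrinsics"])); P=np.atleast_2d(P).astype(float)
    return cv2.projectPoints(P,cv2.Rodrigues(E[:3,:3])[0],E[:3,3],r["K"],np.array(r["dist_coeffs"]))[0][:,0]
def crop(r,c0,r0,w,h,k,name,pts=None):
    im=cv2.resize(r["img"][r0:r0+h,c0:c0+w,::-1],None,fx=k,fy=k,interpolation=cv2.INTER_CUBIC)
    if pts is not None:
        for p in pts: cv2.circle(im,tuple(np.int32(((p-[c0,r0])+.5)*k)),2,(0,0,255),-1)
    if name: cv2.imwrite(name,im)
    return im
E
python3 - <<'E'
from h import *
R={c:robot.capture(c) for c in("top","side")}
crop(R["top"],230,170,210,116,3.8,None)
a=crop(R["top"],230,172,210,114,3.8,None); b=crop(R["side"],265,205,140,0+118,4,None)
h=max(a.shape[1],b.shape[1])
cv2.imwrite("pics/c1.png",a); cv2.imwrite("pics/c2.png",crop(R["side"],265,203,135,120,5,None))
T,S=R["top"],R["side"]
print("face",tri(T,[331.4,223.8],S,[324.9,250.1]),"handle",tri(T,[398.1,213],S,[372.7,265.5]),"lever",tri(T,[377.7,234.8],S,[344.9,281.5]),"bed",tri(T,[338.5,232.2],S,[328.1,272.8]),"roller",tri(T,[366.2,164.9],S,[386.6,265.3]))
# bed mask
m=robot.masks_of("top","bed")[0]["region"]; print(m.sum(), cv2.minAreaRect(np.argwhere(m)[:,::-1].astype(np.float32)))
E
```

```text
face (array([553.94555464, -18.67114842,  60.66523814]), np.float64(1.7711906158098003)) handle (array([ 579.24589035, -172.67481091,   79.87162887]), np.float64(3.179773368633196)) lever (array([ 531.61530954, -128.8995628 ,   27.54452586]), np.float64(6.360489349560675)) bed (array([545.25080969, -39.40708191,  -1.54260477]), np.float64(3.4367608530341007)) roller (array([ 716.29483879, -107.35372742,  -15.5371131 ]), np.float64(3.6330064946649756))
10187 ((327.6389465332031, 252.38409423828125), (191.67239379882812, 120.0687026977539), 14.620874404907227)
```

View pics/c1.png

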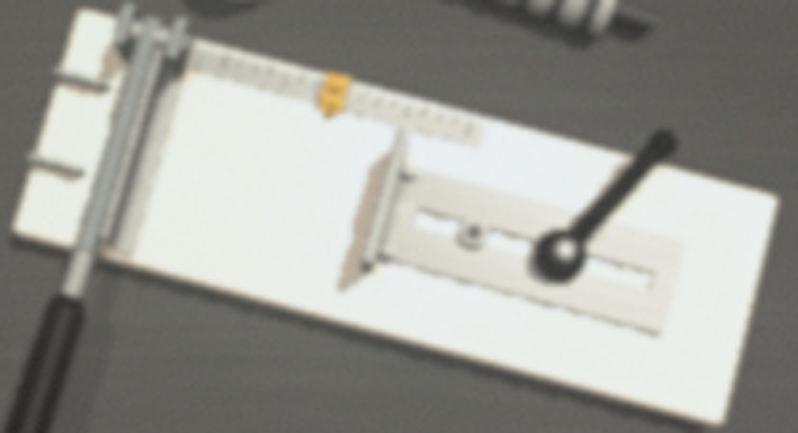

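View pics/c2.png

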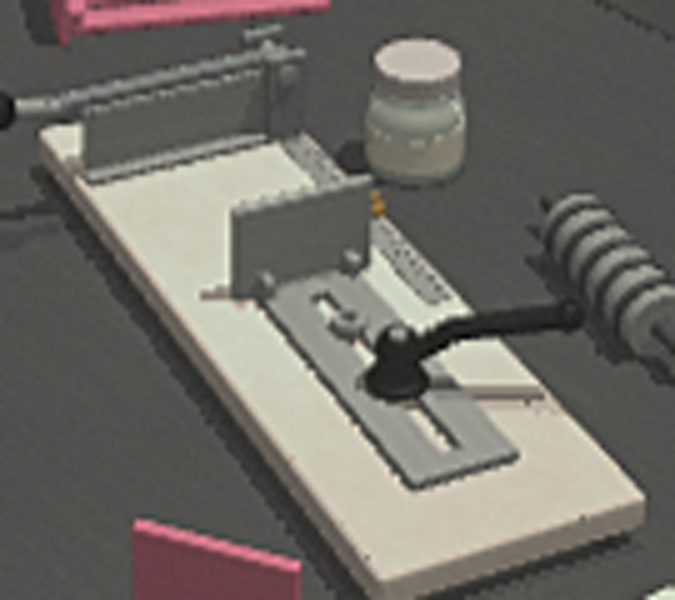

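The crops show the steel stop seen from behind: its upright is at top (331,224) and its foot runs under the black lever, whose hub is at (376,239) and ball at (405,208). The marker's nose is at top (316,203). Next I fit the bed frame and measure in it.

```bash
python3 - <<'E'
from h import *
T=robot.capture("top"); S=robot.capture("side")
c=lambda p:np.array(p)/3.8+[230,172]-.37
s=lambda p:np.array(p)/5+[265,203]-.4
for n,p in dict(TL=(80,8),TR=(778,195),BR=(722,420),BL=(12,235)).items(): print(n,np.round(plane(T,c(p),32),1))
for n,p in dict(TR=(643,492),BR=(383,572),BL=(42,133)).items(): print('S',n,np.round(plane(S,s(p),32),1))
g=lambda a,b:np.linalg.norm(a-b)
P=[plane(T,c(p),32) for p in((80,8),(778,195),(722,420),(12,235))]
print([g(P[i],P[i-1]) for i in range(4)])
print("nose",plane(T,c((328,117)),40),"screw",plane(T,c((470,236)),46),"hub",tri(T,c((560,250)),S,s((398,335))),"ball",tri(T,c((662,143)),S,s((572,315))))
print("upright top +x end", tri(T,c((403,132)),S,s((370,180))),"-x end",tri(T,c((368,265)),S,s((234,209))))
print("nose brass both",tri(T,c((335,92)),S,s((377,206))), "jar",plane(T,(293,152),75),"roller",plane(T,(368,166),21))
E
```

```text
TL [680.2 175.6  32. ]
TR [ 563.3 -266.    32. ]
BR [ 422.  -228.2   32. ]
BL [534.1 214.6  32. ]
S TR [ 561.7 -266.9   32. ]
S BR [ 423.1 -228.7   32. ]
S BL [535.8 205.8  32. ]
[np.float64(151.1726136440185), np.float64(456.86934930002053), np.float64(146.2888738906869), np.float64(456.7296266679827)]
nose [609.18577262  17.2605922   40.        ] screw [533.77525873 -71.21231404  46.        ] hub (array([ 524.18922029, -125.41657682,   66.33564847]), np.float64(3.3592291094754434)) ball (array([ 587.87868545, -185.78891918,   82.62130597]), np.float64(3.9930836658275344))
upright top +x end (array([591.88909864, -28.82499391,  87.31040348]), np.float64(2.625617191921196)) -x end (array([511.07981109,  -8.36725557,  91.4458739 ]), np.float64(3.402999774969517))
nose brass both (array([630.10742421,  10.27614484,  34.84040399]), np.float64(9.201441316277505)) jar [721.85697736  71.83675086  75.        ] roller [ 704.74334499 -109.23486887   21.        ]
```

```bash
cat >> h.py <<'E'
YAW=-0.259
EX=np.array([np.cos(YAW),np.sin(YAW),0]);EY=np.array([-np.sin(YAW),np.cos(YAW),0]);O=np.array([541.5,-42.2,0])
def B(x,y,z): return O+x*EX+y*EY+np.array([0,0,z])
def tob(P): d=np.asarray(P)-O; return np.array([d@EX,d@EY,d[2]])
def rect(r,x,y,z,k):
    "image: cols = bed y (decreasing right), rows = bed x decreasing down, plane z"
    q=np.float32([[0,0],[0,1],[1,1],[1,0]])
    pts=np.float32(proj(r,[B(x[1],y[1],z),B(x[0],y[1],z),B(x[0],y[0],z),B(x[1],y[0],z)]))
    w,h=int((y[1]-y[0])*k),int((x[1]-x[0])*k)
    M=cv2.getPerspectiveTransform(pts,q*np.float32([w,h]))
    return cv2.warpPerspective(r["img"][:,:,::-1],M,(w,h),flags=cv2.INTER_CUBIC)
E
python3 - <<'E'
from h import *
T=robot.capture("top"); S=robot.capture("side")
a=rect(T,(-80,80),(-60,100),32,5); 
for i in range(0,160,10): cv2.line(a,(i*5,0),(i*5,6 if i%50 else 15),(0,0,255),1)
cv2.imwrite("pics/r1.png",a[:600])
# upright profiles, plane z=92
g=rect(T,(-50,50),(-30,50),92,2).mean(2)  # cols y from 50 down to -30, .5mm
for x in (35,20,0,-20,-35):
    r=int((50-x)*2); print(x,np.round(g[r-8:r+8].mean(0)[::2][:70]).astype(int).tolist())
# bed long edges tilt check
for z,yy in((32,-100),(32,-180),(32,120)):
    g2=rect(T,(-100,100),(yy-5,yy+5),z,2).mean(2).mean(1); d=np.diff(g2); print(yy,100-np.argmax(d[:140])/2,100-np.argmin(d)/2)
E
```

```text
35 [236, 236, 236, 236, 236, 236, 237, 237, 236, 236, 237, 237, 237, 238, 237, 237, 235, 231, 225, 216, 205, 197, 194, 195, 199, 202, 205, 209, 215, 221, 227, 232, 235, 236, 237, 237, 237, 237, 237, 237, 237, 237, 237, 237, 237, 237, 237, 237, 238, 238, 238, 238, 237, 237, 238, 238, 238, 237, 237, 237, 237, 238, 237, 237, 237, 237, 237, 237, 237, 237]
20 [236, 236, 236, 236, 237, 237, 236, 235, 233, 229, 224, 216, 207, 196, 187, 180, 175, 170, 167, 167, 172, 179, 188, 196, 199, 197, 191, 182, 174, 168, 168, 172, 177, 182, 186, 190, 195, 199, 203, 208, 211, 213, 214, 215, 215, 216, 217, 217, 217, 217, 217, 217, 218, 218, 218, 218, 218, 218, 218, 218, 218, 219, 219, 220, 220, 220, 220, 221, 221, 220]
0 [236, 236, 237, 236, 236, 236, 235, 232, 226, 217, 205, 192, 182, 176, 173, 172, 171, 171, 171, 172, 176, 183, 191, 198, 201, 199, 193, 186, 181, 180, 184, 190, 197, 204, 210, 214, 216, 217, 216, 216, 216, 215, 214, 212, 208, 206, 204, 205, 205, 204, 204, 202, 202, 200, 198, 197, 196, 197, 197, 199, 201, 203, 206, 208, 210, 211, 212, 211, 210, 207]
-20 [237, 236, 236, 237, 237, 236, 233, 230, 223, 213, 200, 187, 178, 175, 172, 171, 170, 169, 168, 170, 174, 183, 192, 198, 200, 197, 191, 184, 178, 176, 180, 187, 194, 200, 205, 208, 210, 211, 211, 211, 211, 211, 211, 211, 211, 211, 211, 211, 211, 211, 212, 212, 212, 212, 213, 213, 213, 213, 214, 214, 214, 214, 215, 215, 215, 215, 215, 215, 216, 216]
-35 [236, 236, 236, 236, 236, 236, 235, 233, 229, 221, 209, 196, 186, 179, 175, 172, 171, 170, 168, 167, 168, 172, 177, 180, 181, 178, 173, 167, 163, 160, 161, 163, 165, 170, 175, 182, 190, 196, 202, 205, 207, 209, 210, 211, 213, 215, 217, 219, 220, 220, 219, 217, 216, 213, 211, 209, 208, 208, 208, 209, 208, 208, 206, 205, 205, 205, 207, 209, 212, 214]
-100 78.5 -71.5
-180 78.5 -71.5
120 79.5 -70.5
```

View pics/r1.png

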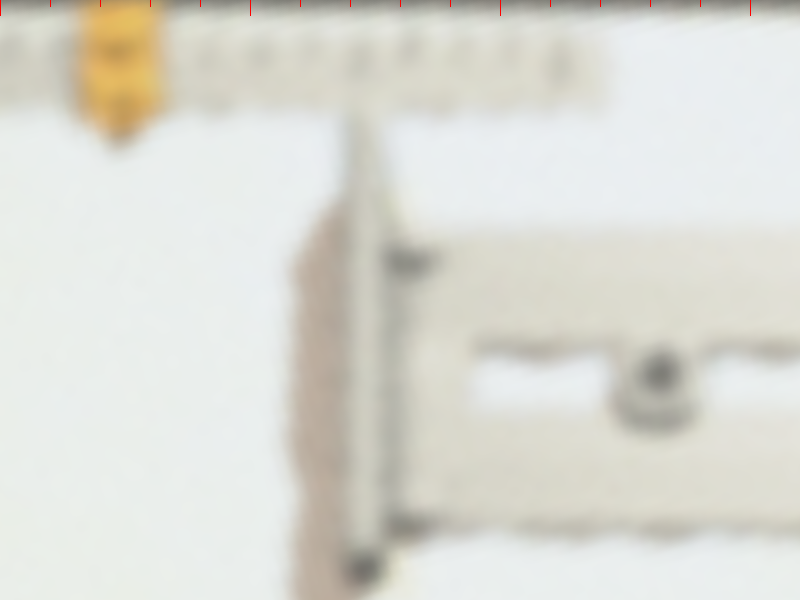

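```bash
cat >> h.py <<'E'
from scipy.spatial.transform import Rotation as R
def goal(P,jaw_yaw):
    "rows values (dx,dy,dz,roll) from the current pose to TCP P with jaw axis (tool x) at world yaw (mod pi), tool down"
    s=robot.state(); M=R.from_quat(s["eef_rot"]).as_matrix()
    d=M.T@(np.asarray(P)-s["tcp_pos"])/500
    x=M[:,0]; cur=np.arctan2(x[1],x[0])
    dy=(jaw_yaw-cur+np.pi/2)%np.pi-np.pi/2
    # turn about tool y (down) : positive turn = falling yaw
    print("d",np.round(d,4),"roll",round(-dy/1.5*np.sign(-M[2,1]),4),"cur yaw",round(cur,3),"tooly",np.round(M[:,1],3),"q",np.round(s["q"],2),"F",np.round(s["force"],2),"t",round(s["clock"],2))
E
python3 - <<'E'
from h import *
p=B(4,25.8,170);print(p); goal(p,YAW-.003+np.pi/2)
E
```

```text
[551.97432837 -18.28497449 170.        ]
d [-1.1707  0.0972 -1.0686] roll -0.0179 cur yaw 1.282 tooly [ 0.  0. -1.] q [-1.36  0.6  -0.    1.6   0.    0.94 -0.08] F [ 0.9   1.22 -0.62] t 1.35
```

```bash
python3 -m pendant '[-0.6,0,-0.55,0,110, -0.6,0,-0.55,0,110, -0.6,0,-0.55,0,110, -0.6,0,-0.55,0,110, -0.6,0,-0.55,0,110, -0.6,0,-0.55,0,110, -0.6,0,-0.55,0,110, -0.6,0,-0.55,0,110, -0.6,0,-0.55,0,110]'; python3 - <<'E'
from h import *
goal(B(4,25.8,150),YAW-.003+np.pi/2)
E
```

```text
clock: 2.48
tcp_pos: [384.5, 330.0, 218.8]
eef_rot: [-0.566, -0.423, 0.423, 0.567]
force: [0.9, 0.7, -0.1]
opening: 52.9
d [-0.5727  0.1372 -0.5192] roll -0.0176 cur yaw 1.282 tooly [ 0.     0.001 -1.   ] q [-0.82  0.34  0.    2.09 -0.    0.71  0.46] F [ 0.9   0.69 -0.08] t 2.48
```

```bash
python3 -m pendant '[-0.573,0,-0.519,-0.018,110, -0.573,0,-0.519,-0.018,110, -0.573,0,-0.519,-0.018,110, -0.573,0,-0.519,-0.018,110, -0.573,0,-0.519,-0.018,110, -0.573,0,-0.519,-0.018,110, -0.573,0.137,-0.519,-0.018,110, -0.573,0.137,-0.519,-0.018,110, -0.573,0.137,-0.519,-0.018,110, -0.573,0.137,-0.519,-0.018,110]'; python3 - <<'E'
from h import *
goal(B(4,25.8,62),YAW-.003+np.pi/2)
T=robot.capture("top");S=robot.capture("side")
cv2.imwrite("pics/p1.png",np.hstack([crop(T,270,170,110,110,3.6,None),crop(S,265,160,110,110,3.6,None)]))
E
```

```text
clock: 3.72
tcp_pos: [552.6, -16.8, 151.7]
eef_rot: [0.56, 0.432, -0.43, -0.56]
force: [0.1, 0.4, -0.0]
opening: 52.5
d [-0.0035  0.1794  0.0007] roll 0.0019 cur yaw 1.312 tooly [ 0.002  0.001 -1.   ] q [-0.11  0.48  0.05  2.06 -0.05  0.59  1.29] F [ 0.05  0.35 -0.04] t 3.73
```

View pics/p1.png

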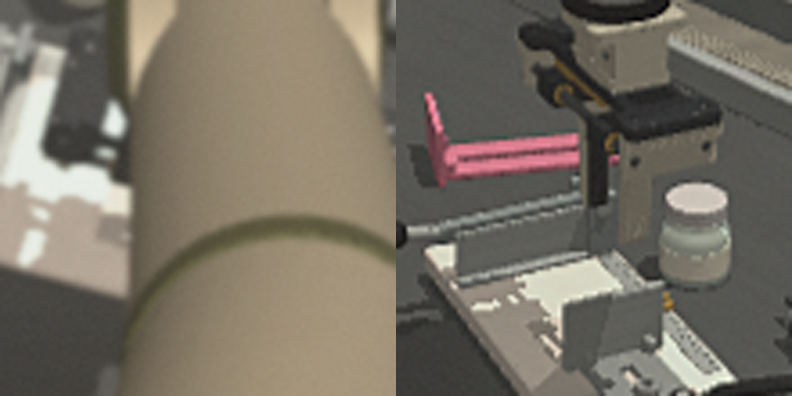

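The side view shows the open fingers about 60 mm above the steel upright, with the crop's upright at (610,320). The arm hides the stop in the top view. Next I descend and grip.

```bash
python3 -m pendant '[-0.0035,0.1,0,0.002,110, -0.0035,0.18,0,0.002,110, -0.0035,0.18,0,0.002,110, -0.0035,0.18,0,0.002,110, -0.0035,0.18,0,0.002,255, -0.0035,0.18,0,0.002,255, -0.0035,0.18,0,0.002,255, -0.0035,0.18,0,0.002,255, -0.0035,0.18,0,0.002,255, -0.0035,0.18,0,0.002,255]'; python3 - <<'E'
from h import *
s=robot.state();print(tob(s["tcp_pos"]))
goal(np.array(s["tcp_pos"])+45.6*(EY+.003*EX),YAW-.003+np.pi/2)
E
```

```text
clock: 5.08
tcp_pos: [552.2, -19.2, 61.8]
eef_rot: [0.561, 0.431, -0.429, -0.561]
force: [-0.1, -1.0, 1.9]
opening: 7.9
[ 4.46807884 25.01996589 61.76989337]
d [0.0912 0.0001 0.0001] roll -0.0005 cur yaw 1.308 tooly [ 0.003  0.001 -1.   ] q [-0.09  0.62  0.04  2.12 -0.06  0.39  1.3 ] F [-0.09 -1.02  1.88] t 5.08
```

```bash
python3 -m pendant '[0.02,0,0,0,255, 0.04,0,0,0,255, 0.06,0,0,0,255, 0.075,0,0,0,255, 0.086,0,0,0,255, 0.091,0,0,0,255, 0.091,0,0,0,255, 0.091,0,0,0,255]'; python3 - <<'E'
from h import *
s=robot.state();print(tob(s["tcp_pos"]));goal(s["tcp_pos"],YAW-.003+np.pi/2)
S=robot.capture("side")
crop(S,290,195,100,75,8,"pics/m1.png")
E
```

```text
clock: 6.08
tcp_pos: [563.7, 23.9, 61.7]
eef_rot: [0.562, 0.43, -0.429, -0.561]
force: [-1.2, -6.3, 3.2]
opening: 7.9
[ 4.49794159 69.55623961 61.74849987]
d [0. 0. 0.] roll -0.0011 cur yaw 1.307 tooly [ 0.002  0.    -1.   ] q [-0.18  0.63  0.05  2.1  -0.07  0.41  1.24] F [-1.21 -6.34  3.16] t 6.08
```

View pics/m1.png

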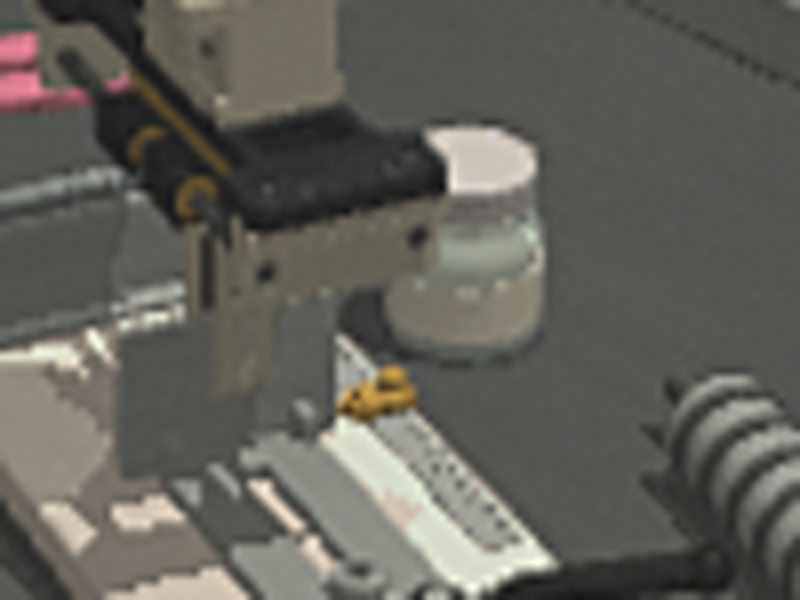

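The side view shows the stop's upright gripped and close to the brass nose, which is at crop (345,405). I add the roughly 1 mm still missing, release, lift, and move aside so the top camera can measure.

```bash
python3 -m pendant '[0.003,0,0,0,255, 0.003,0,0,0,255, 0.003,0,0,0,255]'; python3 -c "
from h import *
print(tob(robot.state()['tcp_pos']),robot.state()['force'])"
python3 -m pendant '[0,0,0,0,200, 0,0,0,0,110, 0,0,0,0,110, 0,0,0,0,110, 0,-0.1,0,0,110, 0,-0.2,0,0,110, 0,-0.25,0,0,110, -0.4,-0.3,0,0,110, -0.55,-0.3,0,0,110, -0.55,-0.3,0,0,110, -0.55,-0.3,0,0,110, -0.55,-0.3,0,0,110]'; python3 - <<'E'
from h import *
T=robot.capture("top")
a=rect(T,(-60,60),(10,110),32,6.5); cv2.imwrite("pics/r2.png",a)
g=rect(T,(-50,50),(20,100),92,2).mean(2)
for x in (25,10,0,-10,-30): r=int((50-x)*2); print(x,np.round(g[r-8:r+8].mean(0)[20:100:2]).astype(int).tolist())
E
```

```text
clock: 6.5
tcp_pos: [563.7, 24.3, 61.7]
eef_rot: [0.562, 0.43, -0.429, -0.561]
force: [-2.0, -4.9, 2.5]
opening: 7.9
[ 4.4774706  69.95657025 61.72278506] [-1.99885074 -4.88464892  2.48926301]
clock: 8.0
tcp_pos: [490.0, -244.8, 212.3]
eef_rot: [0.563, 0.428, -0.428, -0.562]
force: [-0.1, 0.6, -0.1]
opening: 52.7
25 [235, 235, 235, 236, 236, 236, 236, 235, 233, 229, 223, 214, 204, 194, 186, 184, 186, 191, 195, 195, 189, 178, 167, 160, 162, 172, 186, 200, 210, 217, 222, 224, 224, 225, 225, 225, 225, 225, 226, 227]
10 [236, 235, 234, 232, 227, 218, 206, 193, 182, 176, 173, 172, 171, 171, 174, 179, 186, 194, 198, 197, 190, 177, 162, 151, 146, 149, 156, 164, 172, 180, 186, 192, 196, 199, 201, 203, 204, 205, 205, 205]
0 [236, 236, 235, 233, 229, 222, 211, 198, 186, 177, 172, 168, 166, 167, 170, 176, 185, 193, 198, 197, 190, 178, 165, 155, 153, 158, 168, 179, 188, 196, 202, 206, 210, 212, 213, 213, 213, 212, 211, 210]
-10 [236, 236, 236, 236, 234, 231, 225, 215, 203, 190, 179, 173, 170, 171, 174, 181, 188, 195, 199, 197, 190, 177, 163, 152, 149, 155, 164, 174, 184, 192, 198, 202, 206, 208, 209, 209, 209, 209, 210, 211]
-30 [235, 236, 235, 233, 230, 223, 213, 200, 187, 178, 171, 168, 166, 168, 172, 180, 188, 196, 199, 197, 188, 175, 161, 150, 145, 147, 153, 159, 166, 170, 174, 176, 177, 179, 180, 183, 187, 191, 196, 199]
```

View pics/r2.png

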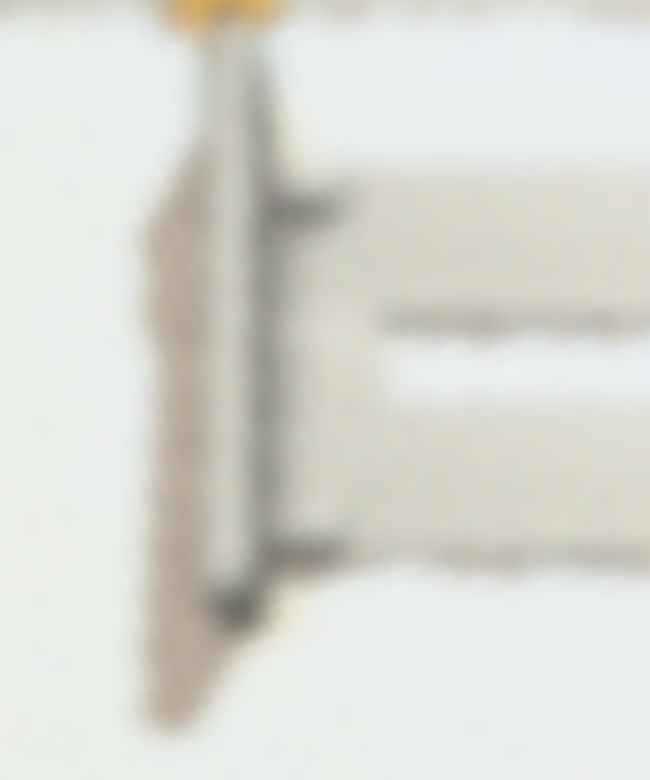

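The rectified view puts the upright's knife-side edge at column ~204 and the marker's centre at ~225, on the z = 32 plane. The upright is 60 mm higher, so parallax has to be removed. A chroma-based subpixel check follows.

```bash
python3 - <<'E'
from h import *
T=robot.capture("top"); T0=dict(T); T0["img"]=cv2.imread("pics/top0.png")[:,:,::-1]
for z in (36,45):
    g=rect(T0,(40,90),(50,100),z,6).astype(float); sat=np.clip(g[:,:,2]-g[:,:,0]-40,0,None)
    for x0 in range(44,80,4):
        r=sat[int((90-x0-4)*6):int((90-x0)*6)].sum(0)
        if r.sum()>300: print(z,x0,round(100-((np.arange(len(r))+.5)*r).sum()/r.sum()/6,2),int(r.sum()))
def edge(r,rng,xs):
    g=rect(r,(-50,50),rng,92,6).astype(float); c=g[:,:,2]-g[:,:,1]  # R-G: shadow pinkish
    o=[]
    for x in xs:
        p=c[int((50-x-4)*6):int((50-x+4)*6)].mean(0); 
        i=np.argmax(cv2.GaussianBlur(p[None],(0,0),3)[0]); lo=np.median(p[i+42:i+60]); t=(p[i]+lo)/2
        j=i+np.argmax(p[i:]<t); o.append((x,round(rng[1]-j/6,2),round(p[i],1),round(lo,1)))
    return o
print("start",edge(T0,(0,50),(20,10,0,-10,-20,-30)));print("now",edge(T,(45,95),(20,10,0,-10,-20,-30)))
E
```

```text
36 48 76.11 318
36 52 75.86 51222
36 56 75.45 139314
36 60 75.62 175151
36 64 75.74 170815
36 68 75.7 155750
36 72 75.71 170228
36 76 75.47 120025
45 48 75.36 10225
45 52 75.21 94656
45 56 74.93 160255
45 60 75.24 176786
45 64 75.16 158369
45 68 75.23 161489
45 72 75.11 162383
45 76 74.82 48442
start [(20, np.float64(30.5), np.float64(12.4), np.float64(1.8)), (10, np.float64(30.33), np.float64(13.0), np.float64(1.2)), (0, np.float64(30.67), np.float64(13.5), np.float64(2.2)), (-10, np.float64(30.83), np.float64(14.1), np.float64(2.1)), (-20, np.float64(31.0), np.float64(14.1), np.float64(2.0)), (-30, np.float64(30.33), np.float64(13.0), np.float64(1.4))]
now [(20, np.float64(75.0), np.float64(8.8), np.float64(0.9)), (10, np.float64(75.67), np.float64(13.5), np.float64(1.1)), (0, np.float64(75.5), np.float64(12.1), np.float64(1.1)), (-10, np.float64(75.17), np.float64(11.5), np.float64(0.7)), (-20, np.float64(75.83), np.float64(12.8), np.float64(1.0)), (-30, np.float64(76.0), np.float64(12.1), np.float64(1.3))]
```

The face is at y ≈ 75.5 and the nose at ≈ 75.3, so they agree within about 0.3 mm and the stop is square. Next is the lever.

```bash
python3 - <<'E'
from h import *
T=robot.capture("top"); S=robot.capture("side")
I=cv2.imread("pics/top0.png")
hub=B(4.5,-86.1,0); print("hub",hub, "pix",proj(T,hub+[0,0,60]))
# black blob of the lever in top0
m=(I.max(2)<75).astype(np.uint8); m[:200]=0;m[250:]=0;m[:,:360]=0;m[:,415:]=0
n,l,st,ce=cv2.connectedComponentsWithStats(m); k=1+np.argmax(st[1:,4]); pts=np.argwhere(l==k)[:,::-1].astype(float); print(st[k])
W=np.array([plane(T,p,80)-hub for p in pts]); r=np.hypot(W[:,0],W[:,1]); a=np.arctan2(W[:,1],W[:,0])
for lo in range(20,100,10):
    s=(r>=lo)&(r<lo+10)
    if s.any(): print(lo,s.sum(),round(a[s].mean(),3))
print(r.max())
for c in("top","side"): print(c,[(np.round(np.array(d["xy"])*[640,480],1).tolist(),round(d["confidence"],2)) for d in robot.landmark_of(c,"lever_handle")])
th=a[(r>50)&(r<90)].mean(); p=hub+[70*np.cos(th),70*np.sin(th),82]; print("handle",p,proj(T,p),proj(S,p),"pts for side hub",proj(S,hub+[0,0,60]))
goal([p[0],p[1],150],th+np.pi/2)
E
```

```text
hub [ 523.7984913 -126.5807833    0.       ] pix [[377.60921827 237.3618463 ]]
[380 206  28  29 135]
20 12 -0.754
30 12 -0.762
40 11 -0.762
50 12 -0.75
60 13 -0.749
70 21 -0.738
80 28 -0.755
90 8 -0.744
93.41889224711899
top [([398.9, 213.0], 0.93)]
side [([375.5, 265.1], 0.56)]
handle [ 575.10112989 -174.20471924   82.        ] [[399.3778636 214.0754473]] [[371.42447311 265.81345772]] pts for side hub [[343.67686414 271.96848049]]
d [ 0.1691  0.1235 -0.1263] roll 0.3236 cur yaw 1.308 tooly [ 0.001  0.    -1.   ] q [ 0.28  0.4   0.1   2.02 -0.06  0.73  1.72] F [0.52 0.25 0.01] t 8.3
```

The handle line passes through the hub, yaw is −0.75, and the tip is 93 mm out as it should be. I go above the handle and straddle it.

```bash
python3 -m pendant '[0.169,0,-0.126,0.324,145, 0.169,0,-0.126,0.324,145, 0.169,0,-0.126,0.324,145, 0.169,0.124,-0.126,0.324,145, 0.169,0.124,-0.126,0.324,145, 0.169,0.124,-0.126,0.324,145]'; cat >> h.py <<'E'
HUB=np.array([523.8,-126.6,0])
def lever(th,z=63.,r=70.):
    goal(HUB+[r*np.cos(th),r*np.sin(th),z],th+np.pi/2)
def now():
    s=robot.state(); d=np.array(s["tcp_pos"])-HUB; a=np.arctan2(d[1],d[0]); M=R.from_quat(s["eef_rot"]).as_matrix()
    F=np.array(s["force"]); print("angle",round(a,3),"r",round(np.hypot(*d[:2]),1),"z",round(d[2],1),"Ftan(ccw),rad,z",np.round([F@[-np.sin(a),np.cos(a),0],F@[np.cos(a),np.sin(a),0],F[2]],2),"opening",round(s["opening"],1),"moment",np.round(s["moment"],2))
E
python3 - <<'E'
from h import *
now(); lever(-.75)
S=robot.capture("side"); crop(S,315,190,110,110,5,"pics/l1.png")
E
```

```text
clock: 9.05
tcp_pos: [575.5, -173.7, 150.8]
eef_rot: [0.648, 0.283, -0.282, -0.648]
force: [0.8, -0.6, 0.7]
opening: 40.0
angle -0.739 r 69.9 z 150.8 Ftan(ccw),rad,z [0.09 1.02 0.69] opening 40.0 moment [-0.1   0.01  0.02]
d [-0.0018  0.1756 -0.    ] roll 0.0015 cur yaw 0.823 tooly [ 0.001  0.    -1.   ] q [ 0.06  0.54  0.2   1.96 -0.17  0.65  1.2 ] F [ 0.81 -0.62  0.69] t 9.05
```

View pics/l1.png

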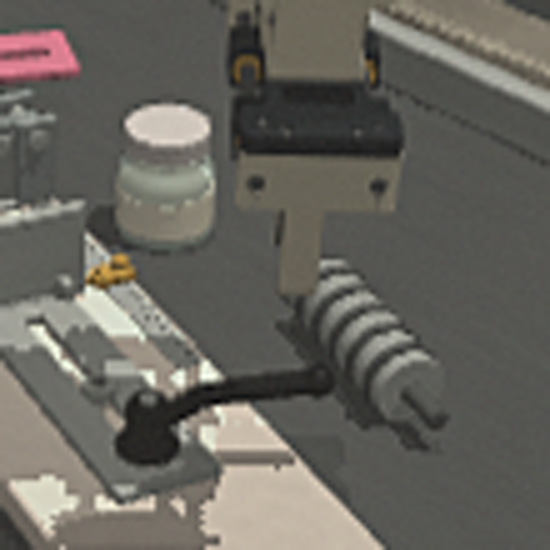

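```bash
python3 - <<'E'
from h import *
S=robot.capture("side"); s=robot.state(); M=R.from_quat(s["eef_rot"]).as_matrix()
for o in(-28,0,28): print(o,(proj(S,np.array(s["tcp_pos"])+o*M[:,0])-[315,190])*5)
E
```

```text
-28 [[294.88139964 294.18350702]]
0 [[292.16352564 263.17480057]]
28 [[289.54621471 233.36325534]]
```

The near fingertip in the picture, at crop (297,295), matches its projection (295,294). Next I descend and narrow the jaws.

```bash
python3 -m pendant '[-0.002,0.1,0,0.0015,145, -0.002,0.175,0,0.0015,145, -0.002,0.175,0,0.0015,145, -0.002,0.175,0,0.0015,145, -0.002,0.175,0,0.0015,200, -0.002,0.175,0,0.0015,200, -0.002,0.175,0,0.0015,200]'; python3 - <<'E'
from h import *
now()
for k in range(1,6): lever(-.75-.1*k)
E
```

```text
clock: 10.02
tcp_pos: [575.9, -175.1, 64.9]
eef_rot: [0.649, 0.283, -0.28, -0.648]
force: [-0.1, 0.2, 0.4]
opening: 20.5
angle -0.75 r 71.2 z 64.9 Ftan(ccw),rad,z [ 0.01 -0.21  0.42] opening 20.5 moment [-0.06 -0.01  0.03]
d [-0.014   0.0037  0.0031] roll 0.0661 cur yaw 0.82 tooly [ 0.005 -0.001 -1.   ] q [ 0.1   0.66  0.16  2.02 -0.21  0.48  1.23] F [-0.14  0.15  0.42] t 10.03
d [-0.0279  0.0037  0.0052] roll 0.1328 cur yaw 0.82 tooly [ 0.005 -0.001 -1.   ] q [ 0.1   0.66  0.16  2.02 -0.21  0.48  1.23] F [-0.14  0.15  0.42] t 10.03
d [-0.0414  0.0036  0.0086] roll 0.1995 cur yaw 0.82 tooly [ 0.005 -0.001 -1.   ] q [ 0.1   0.66  0.16  2.02 -0.21  0.48  1.23] F [-0.14  0.15  0.42] t 10.03
d [-0.0546  0.0035  0.0134] roll 0.2661 cur yaw 0.82 tooly [ 0.005 -0.001 -1.   ] q [ 0.1   0.66  0.16  2.02 -0.21  0.48  1.23] F [-0.14  0.15  0.42] t 10.03
d [-0.0672  0.0035  0.0195] roll 0.3328 cur yaw 0.82 tooly [ 0.005 -0.001 -1.   ] q [ 0.1   0.66  0.16  2.02 -0.21  0.48  1.23] F [-0.14  0.15  0.42] t 10.03
```

```bash
python3 -m pendant '[-0.007,0.003,0.002,0.033,200, -0.014,0.003,0.003,0.066,200, -0.021,0.003,0.004,0.1,200, -0.028,0.003,0.005,0.133,200, -0.035,0.003,0.007,0.166,200, -0.041,0.003,0.0086,0.2,200, -0.041,0.003,0.0086,0.2,200]'; python3 - <<'E'
from h import *
now()
for k in range(1,5): lever(-1.05-.1*k)
E
```

```text
clock: 10.9
tcp_pos: [558.4, -187.4, 63.3]
eef_rot: [0.684, 0.183, -0.18, -0.683]
force: [0.9, -1.2, 0.1]
opening: 19.9
angle -1.053 r 70.0 z 63.3 Ftan(ccw),rad,z [0.23 1.49 0.12] opening 19.9 moment [-0.04 -0.16 -0.01]
d [-0.0135  0.0006  0.0006] roll 0.0653 cur yaw 0.519 tooly [ 0.004 -0.001 -1.   ] q [ 0.08  0.66  0.23  2.05 -0.32  0.46  1.06] F [ 0.94 -1.18  0.12] t 10.9
d [-0.0274  0.0005  0.0027] roll 0.132 cur yaw 0.519 tooly [ 0.004 -0.001 -1.   ] q [ 0.08  0.66  0.23  2.05 -0.32  0.46  1.06] F [ 0.94 -1.18  0.12] t 10.9
d [-0.0409  0.0004  0.0061] roll 0.1986 cur yaw 0.519 tooly [ 0.004 -0.001 -1.   ] q [ 0.08  0.66  0.23  2.05 -0.32  0.46  1.06] F [ 0.94 -1.18  0.12] t 10.9
d [-0.0541  0.0004  0.0109] roll 0.2653 cur yaw 0.519 tooly [ 0.004 -0.001 -1.   ] q [ 0.08  0.66  0.23  2.05 -0.32  0.46  1.06] F [ 0.94 -1.18  0.12] t 10.9
```

```bash
python3 -m pendant '[-0.007,0,0,0.033,200, -0.0135,0,0.0006,0.066,200, -0.02,0,0.0015,0.1,200, -0.0274,0,0.0027,0.132,200, -0.0274,0,0.0027,0.132,200]'; python3 - <<'E'
from h import *
now()
for k in range(1,4): lever(-1.25-.1*k)
E
```

```text
clock: 11.52
tcp_pos: [545.4, -193.2, 63.3]
eef_rot: [0.699, 0.114, -0.111, -0.698]
force: [1.2, -0.2, -0.0]
opening: 19.9
angle -1.258 r 70.0 z 63.3 Ftan(ccw),rad,z [ 1.05  0.6  -0.05] opening 19.9 moment [-0.15 -0.09 -0.  ]
d [-0.0129  0.0005  0.0007] roll 0.0658 cur yaw 0.319 tooly [ 0.004 -0.001 -1.   ] q [ 0.06  0.66  0.27  2.07 -0.39  0.45  0.95] F [ 1.18 -0.25 -0.05] t 11.53
d [-0.0267  0.0004  0.0028] roll 0.1324 cur yaw 0.319 tooly [ 0.004 -0.001 -1.   ] q [ 0.06  0.66  0.27  2.07 -0.39  0.45  0.95] F [ 1.18 -0.25 -0.05] t 11.53
d [-0.0403  0.0004  0.0062] roll 0.1991 cur yaw 0.319 tooly [ 0.004 -0.001 -1.   ] q [ 0.06  0.66  0.27  2.07 -0.39  0.45  0.95] F [ 1.18 -0.25 -0.05] t 11.53
```

```bash
python3 -m pendant '[-0.007,0,0,0.033,200, -0.0135,0,0.0006,0.066,200, -0.02,0,0.0015,0.1,200, -0.027,0,0.0027,0.132,200, -0.027,0,0.0027,0.132,200]'; python3 - <<'E'
from h import *
now();lever(-1.55);lever(-1.65)
E
```

```text
clock: 12.15
tcp_pos: [531.6, -196.3, 63.2]
eef_rot: [0.706, 0.044, -0.041, -0.705]
force: [0.7, -0.9, -0.2]
opening: 20.0
angle -1.459 r 70.1 z 63.2 Ftan(ccw),rad,z [ 0.6   0.96 -0.2 ] opening 20.0 moment [-0.17 -0.16  0.06]
d [-0.0127  0.0004  0.0009] roll 0.0663 cur yaw 0.12 tooly [ 0.003 -0.001 -1.   ] q [ 0.04  0.66  0.32  2.1  -0.46  0.44  0.83] F [ 0.7  -0.89 -0.2 ] t 12.15
d [-0.0265  0.0003  0.003 ] roll 0.133 cur yaw 0.12 tooly [ 0.003 -0.001 -1.   ] q [ 0.04  0.66  0.32  2.1  -0.46  0.44  0.83] F [ 0.7  -0.89 -0.2 ] t 12.15
```

```bash
python3 -m pendant '[-0.007,0,0,0.033,200, -0.0135,0,0.0006,0.066,200, -0.02,0,0.0015,0.1,200, -0.027,0,0.0027,0.132,200, -0.027,0,0.0027,0.132,200]'; python3 - <<'E'
from h import *
now();lever(-1.75);lever(-1.85)
E
```

```text
clock: 12.78
tcp_pos: [517.5, -196.5, 63.1]
eef_rot: [0.707, -0.027, 0.029, -0.706]
force: [0.8, -0.8, -0.6]
opening: 20.1
angle -1.66 r 70.2 z 63.1 Ftan(ccw),rad,z [ 0.86  0.7  -0.6 ] opening 20.1 moment [-0.19  0.03 -0.02]
d [-0.0126  0.0003  0.0011] roll 0.0669 cur yaw -0.079 tooly [ 0.003 -0.001 -1.   ] q [ 0.02  0.65  0.36  2.13 -0.53  0.44  0.72] F [ 0.79 -0.77 -0.6 ] t 12.78
d [-0.0264  0.0002  0.0032] roll 0.1336 cur yaw -0.079 tooly [ 0.003 -0.001 -1.   ] q [ 0.02  0.65  0.36  2.13 -0.53  0.44  0.72] F [ 0.79 -0.77 -0.6 ] t 12.78
```

```bash
python3 -m pendant '[-0.007,0,0,0.033,200, -0.0135,0,0.0008,0.067,200, -0.02,0,0.002,0.1,200, -0.0268,0,0.0032,0.134,200, -0.0268,0,0.0032,0.134,200, -0.0268,0,0.0032,0.134,200]'; python3 - <<'E'
from h import *
now();lever(-1.95);lever(-2.05)
E
```

```text
clock: 13.52
tcp_pos: [504.0, -193.8, 63.1]
eef_rot: [0.7, -0.098, 0.099, -0.7]
force: [0.1, -1.0, -0.1]
opening: 20.0
angle -1.858 r 70.0 z 63.1 Ftan(ccw),rad,z [ 0.35  0.91 -0.1 ] opening 20.0 moment [-0.2  -0.   -0.02]
d [-0.0129  0.0002  0.0007] roll 0.0665 cur yaw -0.279 tooly [ 0.002 -0.001 -1.   ] q [-0.01  0.65  0.4   2.17 -0.61  0.43  0.6 ] F [ 0.08 -0.97 -0.1 ] t 13.53
d [-0.0267  0.0002  0.0028] roll 0.1332 cur yaw -0.279 tooly [ 0.002 -0.001 -1.   ] q [-0.01  0.65  0.4   2.17 -0.61  0.43  0.6 ] F [ 0.08 -0.97 -0.1 ] t 13.53
```

```bash
python3 -m pendant '[-0.007,0,0,0.033,200, -0.0135,0,0.0007,0.067,200, -0.02,0,0.0015,0.1,200, -0.0267,0,0.0028,0.133,200, -0.0267,0,0.0028,0.133,200, -0.0267,0,0.0028,0.133,200]'; python3 - <<'E'
from h import *
now();lever(-2.15);lever(-2.25)
S=robot.capture("side");T=robot.capture("top")
p=np.array(robot.state()["tcp_pos"])+[0,0,18]
for c,X in(("side",S),("top",T)): print(c,proj(X,p),[(np.round(np.array(d["xy"])*[640,480],1).tolist(),round(d["confidence"],2)) for d in robot.landmark_of(c,"lever_handle")])
E
```

```text
clock: 14.28
tcp_pos: [492.1, -189.0, 63.2]
eef_rot: [0.687, -0.167, 0.17, -0.687]
force: [4.8, -1.7, -1.9]
opening: 20.3
angle -2.04 r 70.0 z 63.2 Ftan(ccw),rad,z [ 5.03 -0.61 -1.92] opening 20.3 moment [-0.35 -0.89 -0.01]
d [-0.0153  0.0003  0.0006] roll 0.0657 cur yaw -0.481 tooly [ 0.003 -0.001 -1.   ] q [-0.04  0.65  0.45  2.2  -0.69  0.43  0.48] F [ 4.76 -1.73 -1.92] t 14.28
d [-0.0292  0.0003  0.0027] roll 0.1324 cur yaw -0.481 tooly [ 0.003 -0.001 -1.   ] q [-0.04  0.65  0.45  2.2  -0.69  0.43  0.48] F [ 4.76 -1.73 -1.92] t 14.28
side [[351.72616161 281.33447692]] [([355.6, 281.3], 0.45)]
top [[406.31093262 250.20759083]] []
```

The lever now bears, at 5 N, so I take small steps.

```bash
python3 -m pendant '[-0.004,0,0,0.017,200, -0.008,0,0.0003,0.033,200, -0.008,0,0.0003,0.033,200]'; python3 - <<'E'
from h import *
for i in range(4): now();robot.capture("side")
lever(-2.15)
E
```

```text
clock: 14.85
tcp_pos: [489.7, -187.6, 63.3]
eef_rot: [0.683, -0.184, 0.188, -0.682]
force: [5.6, -1.9, -4.4]
opening: 20.5
angle -2.081 r 69.9 z 63.3 Ftan(ccw),rad,z [ 5.76 -1.09 -4.43] opening 20.5 moment [-0.59 -1.23  0.04]
angle -2.08 r 69.8 z 63.3 Ftan(ccw),rad,z [ 6.35 -0.56 -2.91] opening 20.3 moment [-0.58 -1.23  0.04]
angle -2.08 r 69.8 z 63.3 Ftan(ccw),rad,z [ 6.48 -0.11 -4.23] opening 20.1 moment [-0.56 -1.23  0.05]
angle -2.08 r 69.9 z 63.3 Ftan(ccw),rad,z [ 6.44 -0.67 -5.13] opening 20.3 moment [-0.58 -1.12  0.02]
d [-0.0097  0.0006 -0.0001] roll 0.0315 cur yaw -0.532 tooly [ 0.005 -0.003 -1.   ] q [-0.05  0.65  0.46  2.21 -0.71  0.42  0.45] F [ 6.16 -2.15 -3.18] t 15.05
```

```bash
python3 -m pendant '[-0.005,0,0,0.017,200, -0.0097,0,0,0.032,200, -0.0097,0,0,0.032,200, -0.0097,0,0,0.032,200]'; python3 - <<'E'
from h import *
for i in range(4): now();robot.capture("side")
lever(-2.2)
E
```

```text
clock: 15.55
tcp_pos: [486.9, -185.9, 63.4]
eef_rot: [0.678, -0.2, 0.206, -0.677]
force: [7.4, -2.6, -4.9]
opening: 19.9
angle -2.128 r 69.9 z 63.4 Ftan(ccw),rad,z [ 7.67 -1.72 -4.88] opening 19.9 moment [-0.67 -1.29  0.05]
angle -2.128 r 69.8 z 63.4 Ftan(ccw),rad,z [ 7.61 -0.02 -4.6 ] opening 20.3 moment [-0.73 -1.34  0.12]
angle -2.128 r 69.9 z 63.4 Ftan(ccw),rad,z [ 7.43 -1.05 -5.01] opening 20.4 moment [-0.72 -1.38  0.04]
angle -2.128 r 69.9 z 63.4 Ftan(ccw),rad,z [ 7.21 -1.35 -5.95] opening 20.4 moment [-0.72 -1.27  0.04]
d [-0.0101  0.0008 -0.0002] roll 0.0316 cur yaw -0.582 tooly [ 0.007 -0.005 -1.   ] q [-0.06  0.65  0.47  2.21 -0.73  0.42  0.42] F [ 7.25 -2.31 -5.87] t 15.75
```

```bash
python3 -m pendant '[-0.005,0.0008,0,0.017,200, -0.0101,0.0008,0,0.032,200, -0.0101,0.0008,0,0.032,200, -0.0101,0.0008,0,0.032,200]'; python3 - <<'E'
from h import *
for i in range(4): now();robot.capture("side")
lever(-2.23);lever(-2.25)
E
```

```text
clock: 16.25
tcp_pos: [484.5, -184.3, 63.4]
eef_rot: [0.673, -0.215, 0.224, -0.671]
force: [7.3, -4.7, -3.6]
opening: 20.3
angle -2.168 r 69.8 z 63.4 Ftan(ccw),rad,z [ 8.69 -0.24 -3.62] opening 20.3 moment [-0.87 -1.47  0.06]
angle -2.169 r 69.9 z 63.4 Ftan(ccw),rad,z [ 8.34 -0.9  -2.64] opening 20.4 moment [-0.85 -1.52  0.09]
angle -2.168 r 69.9 z 63.4 Ftan(ccw),rad,z [ 8.23 -1.48 -3.08] opening 20.5 moment [-0.84 -1.5   0.01]
angle -2.169 r 69.9 z 63.3 Ftan(ccw),rad,z [ 8.57 -1.69 -3.26] opening 20.2 moment [-0.87 -1.57  0.06]
d [-0.0086  0.0006 -0.0004] roll 0.0183 cur yaw -0.632 tooly [ 0.01  -0.007 -1.   ] q [-0.07  0.65  0.47  2.22 -0.75  0.41  0.39] F [ 7.27 -3.88 -3.18] t 16.45
d [-0.0114  0.0005 -0.0003] roll 0.0316 cur yaw -0.632 tooly [ 0.01  -0.007 -1.   ] q [-0.07  0.65  0.47  2.22 -0.75  0.41  0.39] F [ 7.27 -3.88 -3.18] t 16.45
```

```bash
python3 -m pendant '[-0.005,0.0006,0,0.02,200, -0.01,0.0006,-0.0003,0.036,200, -0.0135,0.0006,-0.0003,0.038,200, -0.0135,0.0006,-0.0003,0.038,200, -0.0135,0.0006,-0.0003,0.038,200]'; python3 - <<'E'
from h import *
for i in range(5): now();robot.capture("side")
lever(-2.26)
E
```

```text
clock: 17.08
tcp_pos: [481.3, -182.0, 63.4]
eef_rot: [0.667, -0.233, 0.245, -0.664]
force: [9.2, -4.6, -4.9]
opening: 20.6
angle -2.226 r 69.8 z 63.4 Ftan(ccw),rad,z [10.1  -2.01 -4.86] opening 20.6 moment [-1.04 -1.79  0.11]
angle -2.226 r 69.8 z 63.4 Ftan(ccw),rad,z [ 9.59 -2.21 -3.97] opening 20.2 moment [-1.03 -1.82  0.07]
angle -2.226 r 69.8 z 63.4 Ftan(ccw),rad,z [ 8.93 -1.9  -4.52] opening 20.1 moment [-0.98 -1.77  0.05]
angle -2.226 r 69.8 z 63.4 Ftan(ccw),rad,z [ 9.18 -0.36 -5.4 ] opening 20.8 moment [-0.98 -1.76  0.11]
angle -2.226 r 69.8 z 63.4 Ftan(ccw),rad,z [ 9.93 -1.67 -4.8 ] opening 20.2 moment [-1.01 -1.83  0.09]
d [-0.0048  0.0007 -0.0004] roll -0.001 cur yaw -0.691 tooly [ 0.014 -0.011 -1.   ] q [-0.08  0.65  0.48  2.24 -0.78  0.4   0.36] F [ 9.38 -4.81 -4.65] t 17.32
```

```bash
python3 -m pendant '[-0.005,0.0007,-0.0003,0.0,200, -0.0065,0.0007,-0.0003,0.0,200, -0.0065,0.0007,-0.0003,0.0,200, -0.0065,0.0007,-0.0003,0.0,200]'; python3 - <<'E'
from h import *
for i in range(5): now();robot.capture("side")
lever(-2.19,63.)
E
```

```text
clock: 17.82
tcp_pos: [481.1, -181.8, 63.4]
eef_rot: [0.668, -0.232, 0.248, -0.663]
force: [8.7, -6.5, -6.0]
opening: 20.3
angle -2.229 r 69.8 z 63.4 Ftan(ccw),rad,z [10.89 -0.21 -5.96] opening 20.3 moment [-1.25 -1.83  0.11]
angle -2.229 r 69.8 z 63.4 Ftan(ccw),rad,z [ 8.95 -2.38 -5.26] opening 20.3 moment [-1.22 -1.8   0.07]
angle -2.229 r 69.8 z 63.4 Ftan(ccw),rad,z [10.15 -0.15 -5.69] opening 20.5 moment [-1.22 -1.81  0.12]
angle -2.229 r 69.8 z 63.4 Ftan(ccw),rad,z [ 9.91 -1.37 -5.88] opening 20.6 moment [-1.18 -1.86  0.15]
angle -2.229 r 69.8 z 63.4 Ftan(ccw),rad,z [10.12 -1.2  -5.2 ] opening 20.2 moment [-1.17 -1.78  0.07]
d [ 0.0055  0.0009 -0.0001] roll -0.0492 cur yaw -0.693 tooly [ 0.018 -0.014 -1.   ] q [-0.08  0.65  0.48  2.24 -0.78  0.39  0.36] F [ 8.69 -4.84 -5.49] t 18.07
```

```bash
python3 -m pendant '[0.004,0,0,0,200, 0.007,0,0,0,200, 0.007,0,0,0,200]'; python3 -c "
from h import *
now()"; python3 -m pendant '[0,0,0,0,145, 0,0,0,0,145, 0,0,0,0,145, 0,-0.1,0,0,145, 0,-0.2,0,0,145, 0,-0.25,0,0,145, 0,-0.3,0,0,145]'; python3 -c "
from h import *
s=robot.state(); goal(np.array([430,-330,220]),-.69)"
```

```text
clock: 18.45
tcp_pos: [483.0, -183.7, 63.3]
eef_rot: [0.667, -0.233, 0.248, -0.663]
force: [-0.1, -0.1, -0.2]
opening: 20.0
angle -2.191 r 70.1 z 63.3 Ftan(ccw),rad,z [-0.07  0.12 -0.25] opening 20.0 moment [-0.05  0.12 -0.04]
clock: 19.32
tcp_pos: [480.3, -181.4, 214.4]
eef_rot: [0.667, -0.233, 0.248, -0.663]
force: [0.4, 0.2, -0.6]
opening: 40.4
d [ 0.1127 -0.009  -0.2929] roll -0.0022 cur yaw -0.693 tooly [ 0.018 -0.013 -1.   ] q [-0.34  0.45  0.83  2.13 -0.49  0.74  0.11] F [ 0.39  0.25 -0.61] t 19.32
```

```bash
python3 -m pendant '[0.11,0,-0.29,0,145, 0.11,0,-0.29,0,145, 0.11,0,-0.29,0,145, 0.11,0,-0.29,0,145, 0.11,0,-0.29,0,145]'; python3 - <<'E'
from h import *
T=robot.capture("top");S=robot.capture("side")
T0=dict(T); T0["img"]=cv2.imread("pics/top0.png")[:,:,::-1]
def edge(r,rng,xs):
    g=rect(r,(-50,50),rng,92,6).astype(float); c=g[:,:,2]-g[:,:,1]; o=[]
    for x in xs:
        p=c[int((50-x-4)*6):int((50-x+4)*6)].mean(0)
        i=np.argmax(cv2.GaussianBlur(p[None],(0,0),3)[0]); lo=np.median(p[i+42:i+60]); t=(p[i]+lo)/2
        o.append((x,round(rng[1]-(i+np.argmax(p[i:]<t))/6,2)))
    return o
print(edge(T,(45,95),(20,10,0,-10,-20,-30)))
g=rect(T,(-50,50),(20,100),92,2).mean(2)
for x in (25,10,0,-10,-30): r=int((50-x)*2); print(x,np.round(g[r-8:r+8].mean(0)[20:72:2]).astype(int).tolist())
cv2.imwrite("pics/f.png",np.hstack([crop(T,230,140,230,150,1.74*2*.5*1.0*2,None)[:520,:400*2][:, :],][:1]))
cv2.imwrite("pics/f2.png",np.vstack([cv2.resize(crop(T,230,140,220,120,3.4,None),(640,349)),cv2.resize(crop(S,260,195,160,60+2,4,None),(640,248))]))
E
```

```text
clock: 19.95
tcp_pos: [430.1, -327.2, 215.2]
eef_rot: [0.667, -0.233, 0.247, -0.663]
force: [-0.1, 0.3, 0.7]
opening: 40.0
[(20, np.float64(74.83)), (10, np.float64(75.83)), (0, np.float64(75.83)), (-10, np.float64(75.33)), (-20, np.float64(75.67)), (-30, np.float64(76.0))]
25 [235, 235, 235, 236, 236, 236, 236, 235, 233, 230, 224, 215, 204, 193, 185, 183, 186, 191, 195, 195, 190, 179, 168, 161, 162, 172]
10 [236, 235, 234, 232, 227, 219, 207, 194, 183, 176, 172, 170, 170, 171, 174, 179, 186, 193, 197, 197, 190, 178, 164, 151, 145, 148]
0 [236, 236, 235, 233, 229, 222, 211, 198, 186, 178, 172, 168, 166, 167, 171, 177, 185, 192, 198, 197, 190, 178, 165, 155, 152, 158]
-10 [236, 236, 236, 236, 234, 231, 225, 216, 203, 190, 180, 173, 170, 171, 174, 180, 188, 195, 199, 197, 188, 176, 163, 152, 149, 154]
-30 [235, 235, 235, 234, 230, 224, 214, 201, 188, 178, 172, 168, 167, 168, 173, 180, 188, 195, 199, 197, 189, 176, 162, 151, 145, 147]
```

View pics/f2.png

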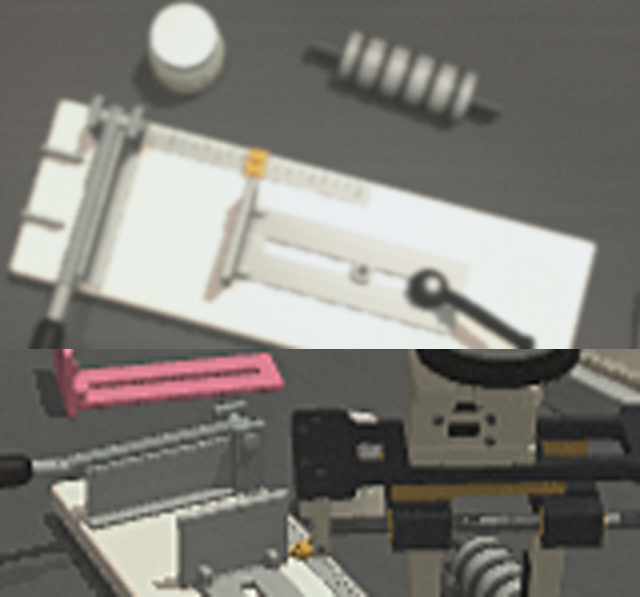

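The final view shows the upright's top end at (255,180) in line with the brass marker at (257,163), and the lever turned, with its hub at (428,288). The jar and roller look untouched, and the stop's profiles are unchanged by the clamping. I hand the job in.

```bash
python3 -c "
from station import robot
print(robot.finish_job())"
```

```text
the job is handed in; nothing more can be done
None
```

I slid the steel stop about 45 mm to the brass mark, then turned the clamp lever clockwise until it was firmly tight. The job was handed in at about 20 s, with the arm clear of everything.

- **Stop position:** the last top view puts the stop's face at about y = 75.6 mm and the marker's nose at about 75.3 mm, both in my own bed frame. That is an agreement of about 0.3 mm, with an uncertainty of about ±0.5 mm. A rougher brightness-peak estimate of how far the stop slid read about 0.6 mm more than the gripper's own travel, so I relied on the edge measurement.
- **Locked and square:** the stop's image profiles were the same before and after clamping, so tightening did not shift or twist it.
- **Clamp:** the lever turned about 1.48 rad in all. The last push read 9 to 11 N, average about 10 N, inside the 8 to 13 N window. The force reading returned to about zero once I released it.
- **Other items:** the jar and roller look untouched in the last picture. The mould lies outside that crop, and the arm did not go down near it.

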